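Unhook the tube holder from the bench divider and stand it in the tray

ROBOT

A 6-joint arm with a two-finger parallel gripper is mounted at the origin on the work surface. World frame = base frame: x ahead of the robot, y to its left, z up, the work surface at z = 0. Lengths are in m, angles in degrees, forces in N, time in s.
With the tool pointing down it reaches from about 0.4 to 0.825 m from the base axis. Payload 7 kg.
Tool frame: the origin (TCP) lies on the centre line of the jaws, within the pads' length; the fingertips stand 8 mm ahead of it and the grasp point (between the pads) lies 11 mm behind it (r.tcp_to_tips is the distance from the TCP to the fingertips, in m); z points along the fingers, y is the direction in which the jaws open and shut (so a half turn about z gives the same grasp; the last joint's range is limited). The gripper opens to 88 mm and grips with 3 to 60 N. Pads are 19 mm wide; open, the fingers measure 130 mm over their backs; the gripper's body (78 mm by 193 mm) begins 47 mm behind the grasp point.
Start: joints at [-46.633, 20.546, 0.682, 0, -70.136, -16.507], TCP at [0.305, -0.602, 0.235] pointing down, gripper open.
Joint ranges: [-176.03, 176.03], [-82.01, 121.73], [-58.28, 71.71], [-173.87, 95.51], [-174.79, -0.11], [-173.66, 173.66]. Speed limits (degrees/s): [136.94, 136.94, 172.46, 180, 180, 180].

INTERFACE

Orientations are given as [roll, pitch, yaw] about the fixed x, y, z axes, in that order (R = Rz(yaw) Ry(pitch) Rx(roll)).
In Python, from plant import r gives the robot as it stands.
- The arm moves only by the tool drive_tool, never from a script. Its argument "plan" is text: rows parted by semicolons, each of 4 numbers parted by spaces: the shift along the tool's x, y, z in cm, then the turn about the tool's z in rad. A call has 1 to 8 rows; each row is the pose to reach, as a shift and turn from the pose commanded when the call began, along the tool's axes at that moment; what a row does not reach only later rows make up. A row lasts 1/8 s, in which the tool goes at most 62.5 mm and 10.7 degrees, less where a joint would pass 70% of its speed; a pose out of reach is approached as far as the arm can. A call with a gripper value outside its range is refused whole. "fingers" is the closure, from -1 (fully open) to 1 (shut), set as the call begins (left out, the last holds). The fingers move at their own pace and stop on an object; "squeeze" is the grip in N (left out, the last holds). Time passes only in rows, so rows that repeat a pose let the fingers close. It gives the time, the measured TCP pose, the force and the opening at its end, in the units of the state.
- r.get_state(): the state, without advancing time (a new reading comes with each control period).
- r.capture(name): name is "side" or "top" or "wrist"; returns a dict with "frame" (480x640x3 uint8, red, green, blue), "fovy" (degrees; the focal length in pixels is half the picture's height over the tangent of half this angle, whatever the lens; pixels are square), "cx", "cy" (the principal point, pixels), "k1" (the pictures are not rectified: a ray, as slopes to the right and down, at radius r is drawn at 1 + k1 r^2 times it, then the intrinsics apply), "rvec" (rotation vector, rad) and "tvec" (3), from world to camera coordinates, as OpenCV has them. Camera axes: x right, y down, z forward; pixel columns grow to the right and rows downward; lengths in m; the calibration is good to about 2 mm. A picture is of the moment at which its call begins. There is no depth.
- r.close_job(): hands the job in, once; it reports no verdict.
The state is a dict: "time_s": time; "joints": joint angles; "qd": joint speeds; "joint_torque": joint torques, N m; "tcp_pos": TCP position; "eef_rot": TCP orientation; "contact_force": force on the tool from outside, world axes, zero at the start; "moment": the same for the moment, N m; "gripper_width": finger opening in m.
Only numpy, scipy, OpenCV 4.12 (cv2) and the standard library are available. Lean on these libraries where they do the work, as an engineer would, in place of code of your own. Each camera call takes 0.05 s, during which the arm holds its last target. There are 200 camera calls.

TASK

Take the three-well tube holder down from its screw on the low bench divider: lift it until the screw head sits in the big hole of its keyhole, pull it off over the head, and stand it upright in the grey tray, set down gently and not dropped. Leave the hook plate hanging where it is.

Things in the scene. Friction and masses are not known exactly. Their poses are not given: they have to be found in the camera images.
- holder: Steel keyhole plate 80 wide (y), 8 thick, 95 tall; grip tongue on top 36 (y) x 14 (x), z 95 to 150; trough of 3 square wells in front, 34 high. Origin: centre of 52 x 80 underside; +x forward, off the screw. Plate and tongue mid-plane x=-22. Keyhole: 40 square hole, centre z=34; slot above it, 11 wide, to z=70. Hung: screw axis at z=66, so raise 32 (22-42). Leans up to 6 degrees. 175-350 g.
- hookplate: Steel keyhole plate with the same plate, tongue and keyhole as the holder, but two round prongs in front of its foot instead of the trough. Origin 22 in front of the plate's mid-plane, at its lower edge; axes as the holder's. Hangs on the other screw; left or right varies. To be left hanging.
- divider: Fixed upright white board, 320 long (y), 16 thick, 115 high. Origin: at bench height, middle of its screw face; z up, +x out of that face, away from the robot. Two fixed screws at y = -85 and +85, axis 96 above the bench: shank 8 in diameter, 12 long; head 20 in diameter, 5 thick, front 17 off the face. Hung plates' lower edges are about 30 above the bench, their tongues stand above the board.
- tray: Grey open plastic tray fixed to the bench, on the screw side of the divider. Outside 150 (x) by 200 (y) by 22 high, walls and floor 5 thick. Origin: centre of its underside, z up; its inner floor is at z = 5.

How it is judged (in metres and radians):
On the way, in this order (a step that is already met when the one before it is completed fails the run):
1. the holder is lifted on its screw until the head lies in the big hole (raised 20 to 44 mm, not yet pulled out more than 20 mm) (z of holder in the frame of divider between 0.05 and 0.074 m and x of holder in the frame of divider below 0.0475 m).
2. the holder is pulled off, its plate at least 30 mm away from the board's face (x of holder in the frame of divider above 0.056 m), for 0.1 s.
At the end, for the whole second after the job is handed in: The holder stands upright (within about 6 degrees) and at rest on the tray's floor (underside within 5 mm of it), inside the walls; the hook plate still hangs within 20 mm of its place (x of holder in the frame of tray between -0.07 and 0.07 m and y of holder in the frame of tray between -0.095 and 0.095 m and z of holder in the frame of tray between 0.002 and 0.01 m and angle between holder's own z axis and vertical below 0.1 rad and linear speed of holder below 0.02 m/s and angular speed of holder below 0.1 rad/s and distance of hookplate from where it was at the start of the episode below 0.02 m); the robot touches nothing.
It fails at once if the hook plate is moved more than 20 mm (distance of hookplate from where it was at the start of the episode above 0.02 m).
It fails at once if the holder is dropped (moves faster than 0.6 m/s while no finger touches it) (linear speed of holder above 0.6 m/s and contact force between holder and the fingers below 0.05 N).
It also fails if it takes over 32 s, if anything falls off the work surface, if the arm or the gripper's body presses on something with over 40 N, if the wrist force passes 120 N, or if a joint passes its speed limit or range.

## Working session

There is one attempt and no reset: what is moved stays moved. The work goes in short steps, Python scripts to look and compute and a tool call to move; the robot and the scene stay as the last step left them, time stands still between calls to the robot, and variables do not carry over. Pictures are saved under pics/ and viewed, about 8 in all and at most 12, crops included, and the job is handed in when it is done.

Besides the shell and the picture viewer there is one more tool, called as a command line: name --argument value ..., lists and objects as JSON in quotes. drive_tool: Moves the arm, as the interface text tells. Its arguments: {"type":"object","properties":{"plan":{"type":"string"},"fingers":{"type":"number"},"squeeze":{"type":"number"}},"required":["plan"]}

```bash
mkdir -p pics; cat > h.py <<'E'
import numpy as np, cv2, json
from plant import r
def cap(n,f=None):
    c=r.capture(n)
    if f: cv2.imwrite('pics/'+f,cv2.cvtColor(c['frame'],cv2.COLOR_RGB2BGR))
    np.save('pics/%s.npy'%n,c,allow_pickle=True); return c
def load(n): return np.load('pics/%s.npy'%n,allow_pickle=True).item()
def K(c):
    f=240/np.tan(np.radians(c['fovy'])/2)
    return np.array([[f,0,c['cx']],[0,f,c['cy']],[0,0,1.]]),np.array([c['k1'],0,0,0,0.])
def ray(c,p):
    k,d=K(c); u=cv2.undistortPoints(np.array([[p]],float),k,d)[0,0]
    R=cv2.Rodrigues(np.array(c['rvec'],float))[0]; t=np.array(c['tvec'],float).ravel()
    return -R.T@t, R.T@np.array([u[0],u[1],1])
def onplane(c,p,v,ax=2):
    o,d=ray(c,p); return o+d*(v-o[ax])/d[ax]
def tri(c1,p1,c2,p2):
    o1,d1=ray(c1,p1);o2,d2=ray(c2,p2)
    s=np.linalg.lstsq(np.c_[d1,-d2],o2-o1,rcond=None)[0]
    a=o1+s[0]*d1;b=o2+s[1]*d2; return (a+b)/2,np.linalg.norm(a-b)
def proj(c,P):
    k,d=K(c); return cv2.projectPoints(np.array(P,float).reshape(-1,1,3),np.array(c['rvec'],float),np.array(c['tvec'],float),k,d)[0][:,0]
E
python3 - <<'E'
from h import *
for n in('side','top'):
    c=cap(n,n+'0.png'); print(n,c['fovy'],c['cx'],c['cy'],c['k1'],ray(c,(320,240)))
print(r.get_state())
E
```

```text
side 45.98948792623584 317.74395825345334 242.20003632958867 -0.005229753879224719 (array([ 0.24567597, -0.38830945,  0.61824965]), array([ 0.45078636,  0.5117751 , -0.7313747 ]))
top 50.83740548832494 318.174149757836 243.73454547900062 -0.11766270983839079 (array([0.50358931, 0.00495821, 0.71355102]), array([ 0.11976116, -0.00983875, -0.99278811]))
{'time_s': 0.1, 'joints': array([-4.66324261e+01,  2.05882535e+01,  6.38062788e-01, -1.89294745e-02,
       -7.01345633e+01, -1.65071406e+01]), 'qd': array([-0.0089771 , -0.03639009,  0.0829233 ,  0.16846953,  0.02652264,
       -0.09975292]), 'joint_torque': array([-4.76956266e-04, -5.84165311e+01,  2.93751258e+01,  7.01552153e+00,
        1.01535057e-02, -4.69321947e-05]), 'tcp_pos': array([ 0.30476854, -0.60179832,  0.2336949 ]), 'eef_rot': array([ 1.79913682e+02, -7.02170064e-03, -1.53146007e+02]), 'contact_force': array([ 0.42667296, -0.88367023, -0.05474622]), 'moment': array([-0.00452278, -0.01448301, -0.03554163]), 'gripper_width': 0.08762693332215271}
```

View pics/side0.png

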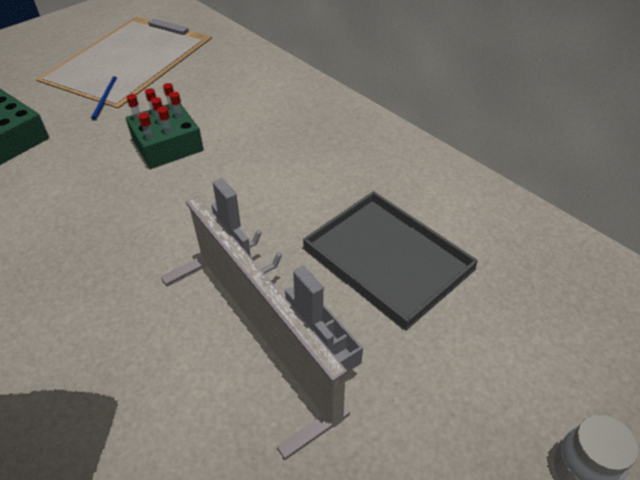

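View pics/top0.png

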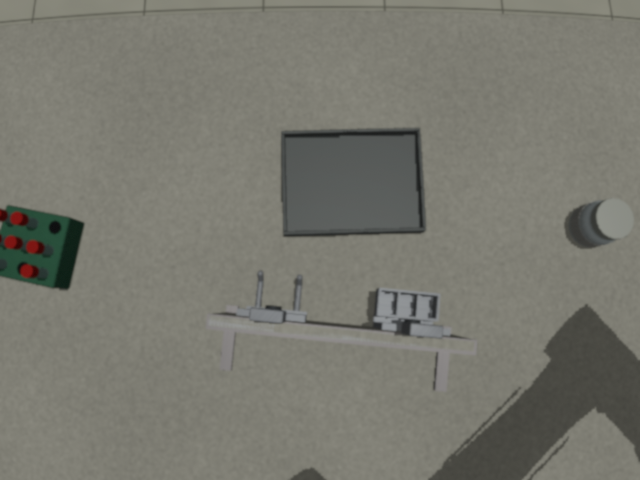

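The side view shows the holder with its wells near (325,320) and its tongue top near (308,275). The hook plate is near (228,190) and the tray near (390,260). In the top view the holder trough is at (406,303), its tongue at (428,330), and the tray at (352,182). I'll zoom in for corners.

```bash
python3 - <<'E'
from h import *
def crop(n,x,y,w,h):
    f=cv2.cvtColor(load(n)['frame'],cv2.COLOR_RGB2BGR)[y:y+h,x:x+w]
    f=cv2.convertScaleAbs(f,alpha=1.5)
    return cv2.resize(f,(800,int(800*h/w)),interpolation=cv2.INTER_CUBIC)
a=crop('top',200,250,290,105); b=crop('side',180,170,200,112)[:,:]
# side crop near holder: 
b=crop('side',260,250,120,45*1)
cv2.imwrite('pics/c1.png',np.vstack([a,b])[:600])
E
cat >/dev/null; python3 - <<'E'
import sys; sys.path.insert(0,'.')
import os; os.chdir('.')
from h import *
f=cv2.cvtColor(load('side')['frame'],cv2.COLOR_RGB2BGR)[175:400,180:380]
cv2.imwrite('pics/c2.png',cv2.resize(cv2.convertScaleAbs(f,alpha=1.5),(533,600),interpolation=cv2.INTER_CUBIC))
E
```

```text
(no output)
```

View pics/c1.png

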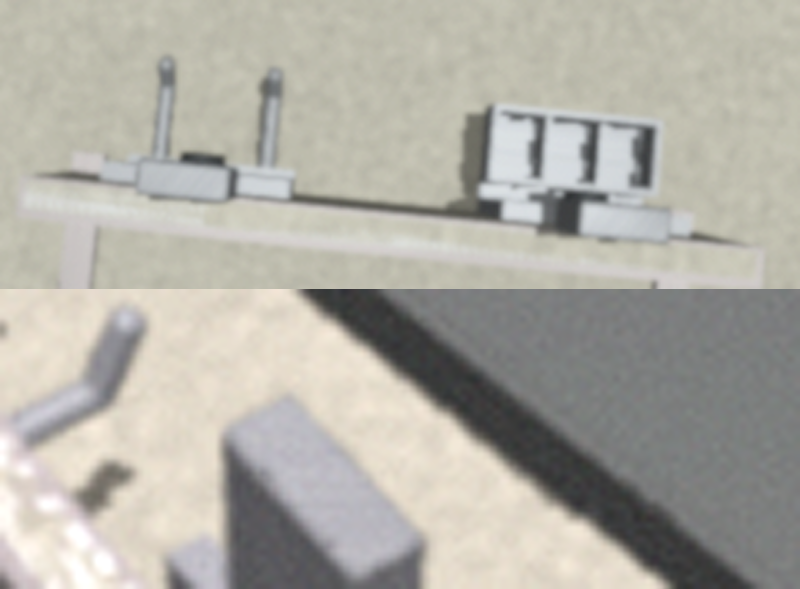

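View pics/c2.png

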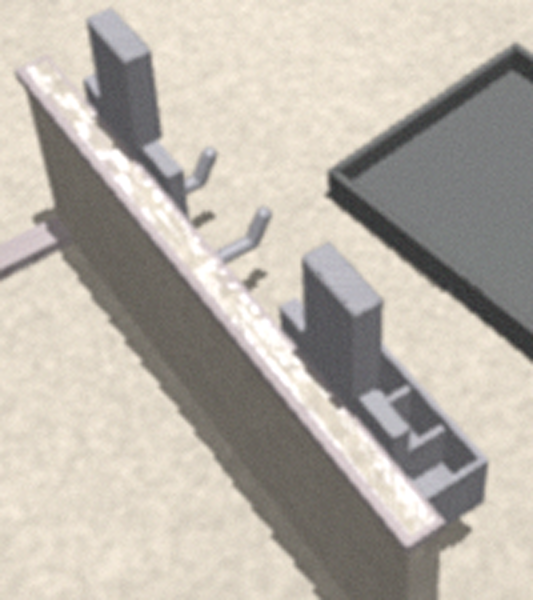

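The crops show the tongue top corners: side about (294,272), (303,266), (324,288), (314,293); top about (411,324), (443,325), (443,337), (411,335). Next I triangulate them.

```bash
python3 - <<'E'
from h import *
np.set_printoptions(precision=4,suppress=True)
t,s=load('top'),load('side')
S=dict(A=(294.2,272.5),B=(302.75,265.75),C=(323.75,287.95),D=(314,293.5))
q=2.759
T=dict(B=(583,205),C=(670,208),D=(670,241),A=(583,236))
for k in 'ABCD':
    p=(200+T[k][0]/q,250+T[k][1]/q); print(k,*tri(s,S[k],t,p), onplane(t,p,.180), onplane(s,S[k],.18))
print('board top-face corners')
for n,p in dict(ls=(35,177),rs=(762,246)).items():
    p=(200+p[0]/q,250+p[1]/q); print(n,onplane(t,p,.115))
for n,p in dict(lr=(186.8,202),ls=(198,196.4),rs=(345.1,370.1),rr=(333.1,379.5)).items(): print(n,onplane(s,p,.115))
print('tray')
for p in((282,131),(419,129),(425,232),(285,236)): print(onplane(t,p,.022))
for p in((373,193),(476,263),(406,327),(304,243)): print(onplane(s,p,.022))
print('hook tongue')
for p in((137,160),(229,165),(233,200),(137,195)): print(onplane(t,(200+p[0]/q,250+p[1]/q),.18))
for p in((88,22),(108,10),(150,52),(130,68)): print(onplane(s,(180+p[0]/2.667,175+p[1]/2.667),.18))
E
```

```text
A [ 0.4666 -0.096   0.1788] 0.0017843183902460636 [ 0.4659 -0.0952  0.18  ] [ 0.4667 -0.0973  0.18  ]
B [ 0.4783 -0.0959  0.18  ] 0.001473307440848174 [ 0.4777 -0.0955  0.18  ] [ 0.4789 -0.0963  0.18  ]
C [ 0.4762 -0.1301  0.1774] 0.001142942584646933 [ 0.4759 -0.1291  0.18  ] [ 0.4754 -0.1319  0.18  ]
D [ 0.4638 -0.1295  0.1787] 0.0013380986345940143 [ 0.4634 -0.1288  0.18  ] [ 0.4638 -0.1306  0.18  ]
board top-face corners
ls [0.4888 0.1268 0.115 ]
rs [ 0.4554 -0.1854  0.115 ]
lr [0.4735 0.1319 0.115 ]
ls [0.4903 0.131  0.115 ]
rs [ 0.455  -0.1855  0.115 ]
rr [ 0.4389 -0.1851  0.115 ]
tray
[0.7438 0.0505 0.022 ]
[ 0.7458 -0.1454  0.022 ]
[ 0.5968 -0.1481  0.022 ]
[0.593  0.0464 0.022 ]
[0.7411 0.0473 0.022 ]
[ 0.7427 -0.1495  0.022 ]
[ 0.5925 -0.1556  0.022 ]
[0.5923 0.0401 0.022 ]
hook tongue
[0.4967 0.0744 0.18  ]
[0.4945 0.0393 0.18  ]
[0.4813 0.0378 0.18  ]
[0.4834 0.0744 0.18  ]
[0.4844 0.071  0.18  ]
[0.4956 0.0716 0.18  ]
[0.4929 0.0366 0.18  ]
[0.4806 0.0343 0.18  ]
```

Board yaw is about -6°, and the holder's screw is near (0.463,-0.1125). The tongue centre is about (0.471,-0.113), with its top at 0.179, which matches the given sizes. I'll move above it with the jaws along the board normal.

drive_tool --plan "-1 1 0 -0.05; -3.5 3.5 0 -0.18; -7 7 0 -0.34; -11 11 0 -0.5; -15 14.5 0 -0.66; -19 18.5 0 -0.82; -23 22.5 0 -0.95; -26 25.5 0 -0.995" --fingers -1 --squeeze 30

```text
time_s: 1.1
tcp_pos: [0.4217, -0.2546, 0.2347]
eef_rot: [-180.0, 0.0, -95.8]
contact_force: [0.6, -0.1, -0.1]
gripper_width: 0.0876
```

```bash
cat >> h.py <<'E'
from scipy.spatial.transform import Rotation as Ro
def shift(target,yaw_y=None):
    s=r.get_state(); R=Ro.from_euler('xyz',s['eef_rot'],degrees=True).as_matrix()
    print('tcp',np.round(s['tcp_pos'],4),'rot',np.round(s['eef_rot'],2),'F',np.round(s['contact_force'],1),'w',round(s['gripper_width'],4),'t',s['time_s'])
    print('tool shift cm',np.round(100*R.T@(np.array(target)-s['tcp_pos']),2),'tool y dir deg',round(np.degrees(np.arctan2(R[1,1],R[0,1])),2))
E
python3 -c "
from h import *
shift([.4705,-.113,.235])"
```

```text
tcp [ 0.4217 -0.2546  0.2347] rot [-1.7996e+02  1.0000e-02 -9.5800e+01] F [ 0.6 -0.1 -0.1] w 0.0876 t 1.1
tool shift cm [-14.58  -3.42  -0.02] tool y dir deg 174.2
```

drive_tool --plan "-3 -0.6 0 0; -6.5 -1.5 0 0; -10 -2.3 0 0; -13 -3 0 0; -14.8 -3.4 0 0; -14.8 -3.4 0 0"

```text
time_s: 1.85
tcp_pos: [0.4713, -0.1127, 0.2345]
eef_rot: [180.0, 0.0, -96.0]
contact_force: [0.4, -1.4, -0.0]
gripper_width: 0.0876
```

```bash
python3 - <<'E'
from h import *
shift([.4705,-.113,.141])
w=cap('wrist','w1.png');s=cap('side');t=cap('top')
f=lambda c:cv2.convertScaleAbs(cv2.cvtColor(c['frame'],cv2.COLOR_RGB2BGR),alpha=1.5)
cv2.imwrite('pics/w1.png',np.hstack([cv2.resize(f(w),(400,300)),cv2.resize(f(s)[200:420,230:400][:127],(400,300))]))
cv2.imwrite('pics/w1.png',np.hstack([cv2.resize(f(w),(480,360)),cv2.resize(f(s)[220:400,240:400],(320,360),interpolation=cv2.INTER_CUBIC)]))
E
```

```text
tcp [ 0.4713 -0.1127  0.2345] rot [180.     0.   -95.98] F [ 0.4 -1.4 -0. ] w 0.0876 t 1.85
tool shift cm [0.04 0.08 9.35] tool y dir deg 174.02
```

View pics/w1.png

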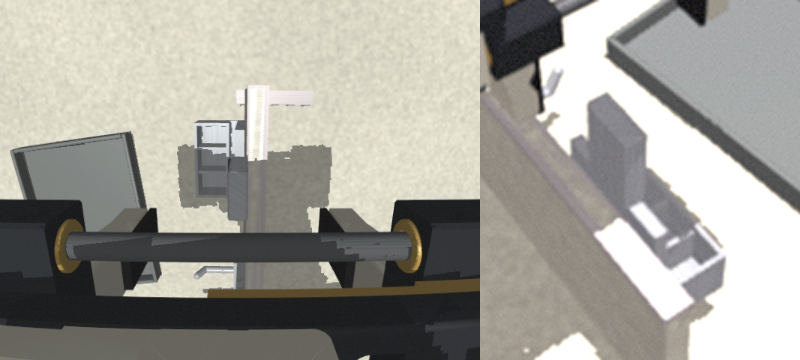

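The wrist view shows the holder's tongue at about (237,190) in the half-size picture, between the fingers laterally and beyond the guide rod. I'll check that against the projection of the estimated position.

```bash
python3 - <<'E'
from h import *
np.set_printoptions(precision=3,suppress=True)
w=load('wrist')
P=dict(tcp=(.4713,-.1127,.2345),A=(.4662,-.096,.179),B=(.478,-.096,.179),C=(.476,-.13,.179),D=(.4638,-.13,.179),base=(.469,-.113,.125),brd=(.4555,-.1855,.115))
for k,v in P.items(): print(k,proj(w,v)[0]*.75)
print(ray(w,(320,240)))
f=cv2.convertScaleAbs(cv2.cvtColor(w['frame'],cv2.COLOR_RGB2BGR),alpha=2)[100:400,220:380]
for k,v in P.items():
    p=proj(w,v)[0]-[220,100]; 
f=cv2.resize(f,(320*1,600),interpolation=cv2.INTER_CUBIC)
for k,v in P.items():
    p=(proj(w,v)[0]-[220,100])*2
    cv2.circle(f,(int(p[0]),int(p[1])),2,(0,0,255),-1)
cv2.imwrite('pics/w2.png',f)
E
```

```text
tcp [236.904 233.179]
A [246.864 220.14 ]
B [230.14 221.77]
C [227.486 174.89 ]
D [245.52  173.055]
base [239.909 177.258]
brd [247.033  88.408]
(array([ 0.463, -0.182,  0.384]), array([ 0.021,  0.267, -0.963]))
```

View pics/w2.png

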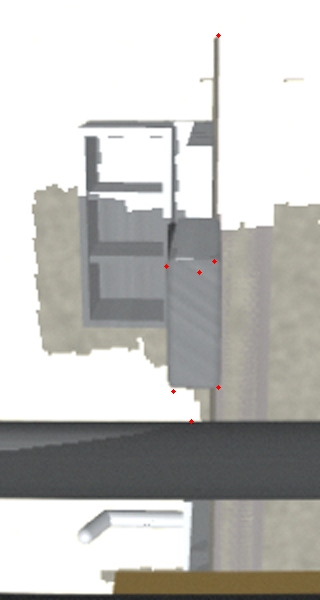

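The prediction matches the tongue top to within about 1 mm, and it is well aligned with the jaws. I descend and close.

drive_tool --plan "0 0 1.5 0; 0.1 0 4 0; 0.1 0 6.5 0; 0.1 0 8.3 0; 0.1 0 9.2 0; 0.1 0 9.2 0; 0.1 0 9.2 0"

```text
time_s: 2.88
tcp_pos: [0.4716, -0.1148, 0.1431]
eef_rot: [-179.9, 0.0, -96.1]
contact_force: [-0.1, -0.1, 0.7]
gripper_width: 0.0876
```

drive_tool --plan "0 0 0 0; 0 0 0 0; 0 0 0 0; 0 0 0 0; 0 0 0 0; 0 0 0 0; 0 0 0 0; 0 0 0 0" --fingers 1 --squeeze 30

```text
time_s: 3.88
tcp_pos: [0.4711, -0.1147, 0.1425]
eef_rot: [180.0, 0.0, -96.1]
contact_force: [9.5, -2.2, -5.7]
gripper_width: 0.0142
```

Gripped at 14.2 mm. A mild preload pushes outward, so I ease off 1 mm and lift.

drive_tool --plan "0 -0.1 0 0; 0 -0.1 -0.4 0; 0 -0.1 -0.8 0; 0 -0.1 -1.2 0; 0 -0.1 -1.6 0; 0 -0.1 -1.6 0"

```text
time_s: 4.62
tcp_pos: [0.472, -0.1148, 0.1588]
eef_rot: [180.0, 0.0, -96.1]
contact_force: [-1.6, 0.9, -2.3]
gripper_width: 0.0137
```

drive_tool --plan "0 0 -0.4 0; 0 0 -0.8 0; 0 0 -1.2 0; 0 0 -1.5 0; 0 0 -1.6 0; 0 0 -1.6 0"

```text
time_s: 5.38
tcp_pos: [0.4722, -0.1148, 0.1746]
eef_rot: [-180.0, 0.0, -96.1]
contact_force: [0.2, 0.2, -3.1]
gripper_width: 0.0137
```

```bash
python3 - <<'E'
from h import *
shift([.4705,-.113,.141])
s=cap('side');t=cap('top')
f=lambda c:cv2.convertScaleAbs(cv2.cvtColor(c['frame'],cv2.COLOR_RGB2BGR),alpha=1.6)
cv2.imwrite('pics/l1.png',np.hstack([cv2.resize(f(s)[220:400,240:400],(400,450),interpolation=cv2.INTER_CUBIC),cv2.resize(f(t)[230:410,340:500],(400,450),interpolation=cv2.INTER_CUBIC)]))
E
```

```text
tcp [ 0.4722 -0.1148  0.1746] rot [-180.      0.    -96.13] F [ 0.2  0.2 -3.1] w 0.0137 t 5.375
tool shift cm [-0.16  0.19  3.36] tool y dir deg 173.87
```

View pics/l1.png

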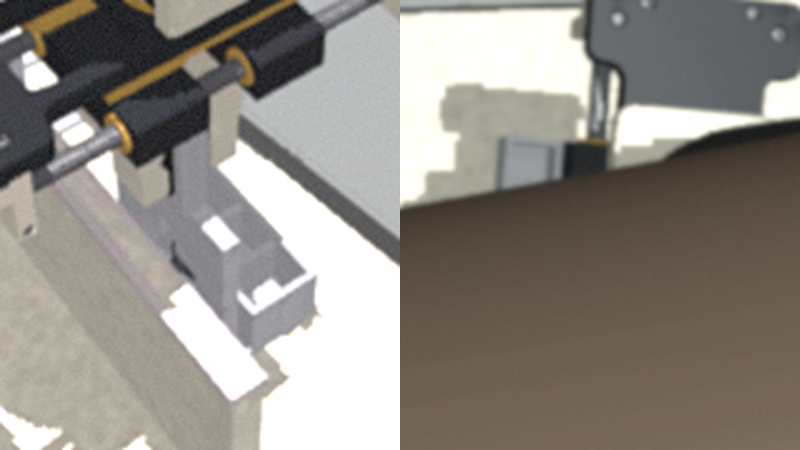

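The holder has risen 32 mm in the jaws. The load reads 3.1 N downward, about 315 g, with no side force. I pull straight out.

drive_tool --plan "0 -0.3 0 0; 0 -0.7 0 0; 0 -1.2 0 0; 0 -1.8 0 0; 0 -2.5 0 0; 0 -3.2 0 0; 0 -3.8 0 0; 0 -4.2 0 0"

```text
time_s: 6.48
tcp_pos: [0.5143, -0.1193, 0.1744]
eef_rot: [180.0, -0.0, -96.1]
contact_force: [0.4, -0.4, -2.4]
gripper_width: 0.0141
```

Pulled off with no side force. I carry it over the tray centre, which is at about (0.668,-0.052).

drive_tool --plan "-0.4 -0.7 0 0; -1.5 -2.3 0 0; -3 -4.5 0 0; -4.6 -7 0 0; -6.2 -9.4 0 0; -7.4 -11.3 0 0; -8 -12.2 0 0; -8.2 -12.4 0 0"

```text
time_s: 7.48
tcp_pos: [0.6464, -0.0505, 0.174]
eef_rot: [180.0, -0.0, -96.1]
contact_force: [-1.0, 0.2, -2.1]
gripper_width: 0.0135
```

```bash
python3 - <<'E'
from h import *
shift([.6465,-.051,.1185])
s=cap('side');t=cap('top')
f=lambda c:cv2.convertScaleAbs(cv2.cvtColor(c['frame'],cv2.COLOR_RGB2BGR),alpha=1.6)
cv2.imwrite('pics/l2.png',np.hstack([cv2.resize(f(s)[140:360,240:500],(400,338),interpolation=cv2.INTER_CUBIC),cv2.resize(f(t)[90:310,200:460],(400,338),interpolation=cv2.INTER_CUBIC)]))
E
```

```text
tcp [ 0.6464 -0.0505  0.174 ] rot [ 1.7996e+02 -1.0000e-02 -9.6110e+01] F [-1.   0.2 -2.1] w 0.0135 t 7.475
tool shift cm [ 0.05 -0.02  5.55] tool y dir deg 173.89
```

View pics/l2.png

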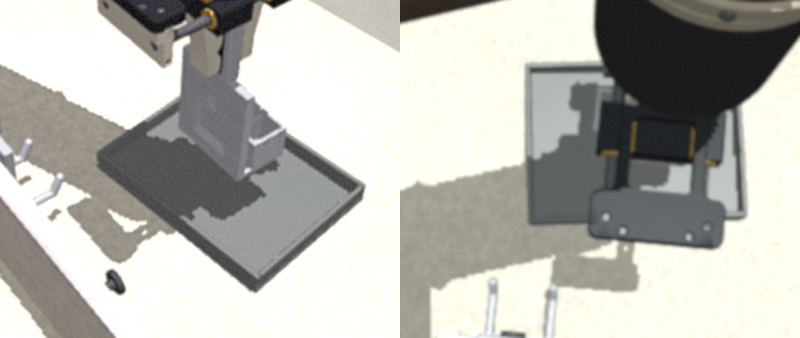

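The holder hangs upright over the middle of the tray, with the plate foot at about (240,178) in the side crop. The screw head shows free at (115,280). I lower it.

drive_tool --plan "0 0 0.5 0; 0 0 1.5 0; 0 0 2.6 0; 0 0 3.7 0; 0 0 4.5 0; 0 0 5 0; 0 0 5.3 0; 0 0 5.3 0"

```text
time_s: 8.57
tcp_pos: [0.646, -0.051, 0.1215]
eef_rot: [180.0, -0.0, -96.1]
contact_force: [-0.5, -0.4, -3.0]
gripper_width: 0.0139
```

drive_tool --plan "0 0 0.1 0; 0 0 0.2 0; 0 0 0.2 0; 0 0 0.2 0"

```text
time_s: 9.07
tcp_pos: [0.646, -0.051, 0.1196]
eef_rot: [-180.0, -0.0, -96.1]
contact_force: [-0.6, 0.3, -2.2]
gripper_width: 0.0133
```

drive_tool --plan "0 0 0.1 0; 0 0 0.1 0; 0 0 0.2 0; 0 0 0.2 0; 0 0 0.2 0"

```text
time_s: 9.7
tcp_pos: [0.6461, -0.051, 0.1177]
eef_rot: [-180.0, 0.0, -96.1]
contact_force: [-1.1, -0.4, -1.2]
gripper_width: 0.0137
```

drive_tool --plan "0 0 0.05 0; 0 0 0.1 0; 0 0 0.1 0; 0 0 0.1 0"

```text
time_s: 10.2
tcp_pos: [0.6461, -0.0509, 0.1177]
eef_rot: [-180.0, -0.0, -96.1]
contact_force: [-3.2, 1.5, 5.2]
gripper_width: 0.0141
```

The force has turned upward, so it is seated on the floor. I relax the grip first and then open.

drive_tool --plan "0 0 0 0; 0 0 0 0; 0 0 0 0" --squeeze 3

```text
time_s: 10.58
tcp_pos: [0.6461, -0.0511, 0.1168]
eef_rot: [-180.0, -0.0, -96.1]
contact_force: [-2.6, 0.6, 4.0]
gripper_width: 0.0138
```

drive_tool --plan "0 0 0 0; 0 0 0 0; 0 0 0 0; 0 0 0 0; 0 0 0 0; 0 0 0 0; 0 0 0 0; 0 0 0 0" --fingers -0.4

```text
time_s: 11.58
tcp_pos: [0.646, -0.051, 0.1166]
eef_rot: [-180.0, 0.0, -96.1]
contact_force: [-0.0, -0.1, 0.0]
gripper_width: 0.0615
```

```bash
python3 - <<'E'
from h import *
shift([.6465,-.051,.25])
s=cap('side');w=cap('wrist')
f=lambda c:cv2.convertScaleAbs(cv2.cvtColor(c['frame'],cv2.COLOR_RGB2BGR),alpha=1.3)
cv2.imwrite('pics/l3.png',np.hstack([cv2.resize(f(s)[140:360,240:500],(400,338),interpolation=cv2.INTER_CUBIC),cv2.resize(f(w),(400,300),interpolation=cv2.INTER_AREA)[:300].copy() if 0 else cv2.resize(f(w),(400,338))]))
E
```

```text
tcp [ 0.646  -0.051   0.1166] rot [-180.      0.    -96.13] F [-0.  -0.1  0. ] w 0.0615 t 11.575
tool shift cm [ -0.    -0.05 -13.34] tool y dir deg 173.87
```

View pics/l3.png

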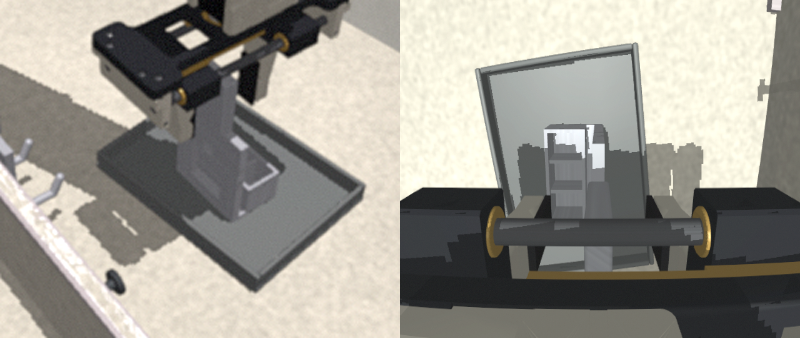

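The holder stands free in the tray, with the fingers clear on both sides and zero force. I retreat upward.

drive_tool --plan "0 0 -0.5 0; 0 0 -2 0; 0 0 -4 0; 0 0 -6.5 0; 0 0 -9 0; 0 0 -11.5 0; 0 0 -13 0; 0 0 -13 0"

```text
time_s: 12.68
tcp_pos: [0.6465, -0.0509, 0.2482]
eef_rot: [-179.9, 0.0, -96.1]
contact_force: [-0.7, -0.5, -0.6]
gripper_width: 0.0614
```

drive_tool --plan "1 2 0 0; 4 4 0 0; 8 7 0 0; 12 11 0 0; 16 15 0 0; 20 18 0 0; 22 20 0 0; 22 20 0 0"

```text
time_s: 13.68
tcp_pos: [0.4217, -0.2492, 0.2459]
eef_rot: [179.9, 0.0, -96.3]
contact_force: [-0.4, 0.1, 0.3]
gripper_width: 0.061
```

```bash
python3 - <<'E'
from h import *
shift([.6465,-.051,.25])
s=cap('side');t=cap('top')
f=lambda c:cv2.convertScaleAbs(cv2.cvtColor(c['frame'],cv2.COLOR_RGB2BGR),alpha=1.3)
cv2.imwrite('pics/l4.png',np.hstack([cv2.resize(f(s)[140:360,180:480],(400,293),interpolation=cv2.INTER_CUBIC),cv2.resize(f(t)[120:340,200:500],(400,293),interpolation=cv2.INTER_CUBIC)]))
E
```

```text
tcp [ 0.4217 -0.2492  0.2459] rot [ 1.7994e+02  2.0000e-02 -9.6270e+01] F [-0.4  0.1  0.3] w 0.061 t 13.675
tool shift cm [-22.15 -20.18  -0.42] tool y dir deg 173.73
```

View pics/l4.png

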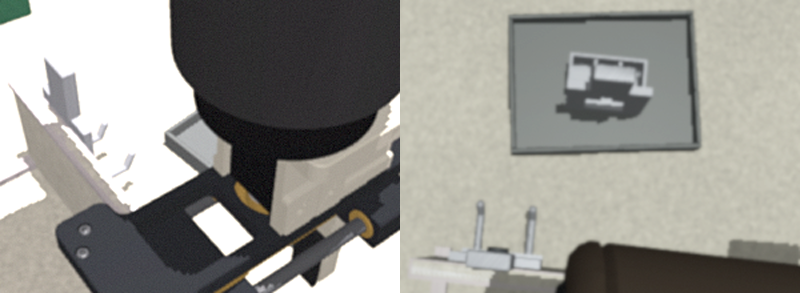

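The top view shows the holder inside the tray, tongue at about (610,73) in the crop, and the hook plate tongue at original pixel (267,315), unchanged. One numeric check of uprightness and the hook plate before handing in.

```bash
python3 - <<'E'
from h import *
t=load('top'); a=np.radians(-6.1)
Rm=np.array([[np.cos(a),-np.sin(a),0],[np.sin(a),np.cos(a),0],[0,0,1]])
o=np.array([.646,-.051,.005])-Rm@[-.022,0,0]
print('holder origin in tray approx',o-[.6685,-.052,0])
L=dict(tong=[(-.029,.018,.15),(-.015,.018,.15),(-.015,-.018,.15),(-.029,-.018,.15)],trough=[(.026,.04,.034),(.026,-.04,.034)],shoulder=[(-.018,.04,.095),(-.018,-.04,.095)])
f=cv2.cvtColor(t['frame'],cv2.COLOR_RGB2BGR)[140:220,300:400]
f=cv2.resize(cv2.convertScaleAbs(f,alpha=1.3),(600,480),interpolation=cv2.INTER_CUBIC)
for k,v in L.items():
    p=np.array([proj(t,o+Rm@q)[0] for q in v]); print(k,p.round(1).tolist())
    for q in (p-[300,140])*6: cv2.circle(f,(int(q[0]),int(q[1])),3,(0,0,255),-1)
cv2.imwrite('pics/l5.png',f)
old=cv2.imread('pics/top0.png')[255:330,240:310].astype(int); new=t['frame'][255:330,240:310,::-1].astype(int)
print('hook shift px',cv2.phaseCorrelate(old.mean(2).astype(np.float32),new.mean(2).astype(np.float32)))
E
```

```text
holder origin in tray approx [-0.00062457 -0.00133781  0.005     ]
tong [[347.4, 178.4], [348.5, 166.5], [379.9, 169.6], [379.0, 181.5]]
trough [[329.7, 158.3], [387.6, 164.0]]
shoulder [[327.8, 178.7], [391.7, 185.0]]
hook shift px ((0.11254261206877914, 0.7349122580424705), 0.8459109338124593)
```

View pics/l5.png

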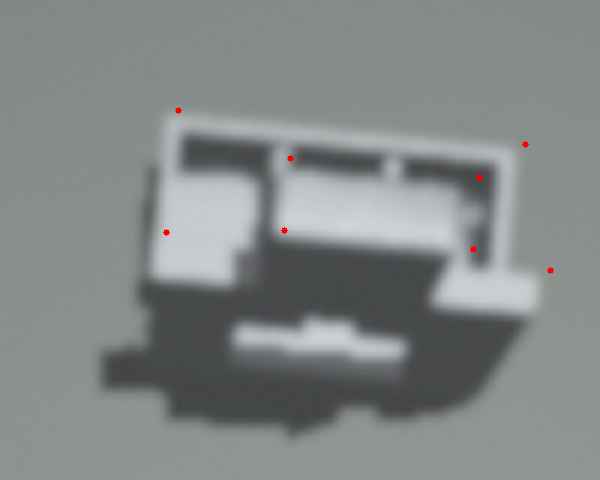

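```bash
python3 -c "
from plant import r
print(r.get_state()['contact_force'].round(2)); print(r.close_job())"
```

```text
[0.11 0.26 0.27]
the job is handed in; nothing more can be done
None
```

The holder is off its screw and standing in the grey tray, and I handed the job in at about 14 s of the 32 s allowed. I gripped its tongue across the 14 mm side and lifted it 32 mm on the screw. I then pulled it 42 mm straight out, with almost no side force at the end. It went down slowly until the floor pushed back at about 5 N, and I relaxed the grip before opening the fingers.

My last checks showed:
- **Position:** the holder's origin is about 1–2 mm from the tray centre. The picture disagreed with the arm's own position by about 2 mm sideways, the same at trough and tongue height. That is about the calibration error.
- **Uprightness:** the trough and tongue offsets agree within about 1 mm over 116 mm of height, so it stands within roughly 1 degree of vertical.
- **Hook plate:** it shifted less than 1 pixel in the top view, about 1 mm at most, so it is still hanging in place.
- **Arm:** it is clear of everything, and the force reading is essentially zero.

No check failed, but the handover gave no verdict.

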